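# Seat the temperature probe in the dry-block heater

## Task

Take the orange-handled temperature probe out of its holder and push it into the heater's well that is deep enough for it, firmly but not hard: past the stiff contact shoe until it stops dead on the bottom, with the rim of the well within the blue band on its rod. If the probe bottoms while the band is still clear above the rim, draw it out and use the other well; leave it seated and released, and do not disturb the glassware and the other things about.

Things in the scene. Friction and masses are not known exactly. Their poses are not given: they have to be found in the camera images.
- probe_grip (a point): centre of the probe's orange handle, an upright square bar 22 x 22 mm, 40 mm tall (sides along this point's x and y), z up. Below it on the same axis is a steel rod 12 mm thick and 76 mm long, tip tapered to 8 mm over 4 mm; the tip is 96 mm below this point. About 120 g. It stands in the holder, its tip 38 mm down a loose hole. Grip the handle, not the rod
- rod: the probe's steel rod; origin at the centre of its tip, z up along the rod to the handle. Pressing down with 12 to 20 N makes sure that it has bottomed; over 40 N on the rod would damage it
- rod_band (a point): middle of the painted blue band round the rod, 10 mm tall, 62 mm above the tip (34 mm below the centre of the handle)
- heater: dry-block heater, fixed: white casing 165 x 160 x 85 mm, in it an aluminium block 70 x 110 mm whose flat top is 100 mm above the table; origin under the block's middle at table height, x away from the display panel, y along the row of wells, z up. Two upright wells, 13.5 mm wide. One (which one differs) is 59 to 65 mm deep, bringing the band to the rim; the other is obstructed, 43 to 49 mm deep
- well_left (a point): centre of the mouth of the well on the heater's +y side, level with the block's top, 60 mm from the other. In each well a stiff sliding contact shoe waits 33 to 39 mm below the rim; it yields at a steady 5 to 8 N, does not spring back, and goes down with the rod to the bottom. From above the wells look alike: only pushing until it stops firmly tells them apart
- well_right (a point): centre of the mouth of the well on the heater's -y side, level with the block's top. The bottom of each well is a fixed stop faced with hard rubber: it gives about 1 mm for each 10 N and springs back
- holder: grey plastic holder block, fixed, 60 x 140 x 50 mm, origin under its centre; the probe stands in its hole at y = -45 mm, a glass stirring rod in the one at y = +45 mm
- stirrer: glass stirring rod, 8 mm thick, 123 mm long, standing in the holder; origin at its lower end; leave it alone
- flask: amber conical flask, 82 mm wide, 124 mm tall, origin under its centre; leave it alone
- beaker: glass beaker, 68 mm wide, 85 mm tall, origin under its centre; leave it alone
- reagent: amber reagent bottle with a blue cap, 60 mm wide, 130 mm tall, origin under its centre; leave it alone
- jar: small clear jar with a white cap, 38 mm wide, 45 mm tall, origin under its centre; leave it alone
- weight: brass weight, 36 mm wide, 42 mm tall, origin under its centre; leave it alone
- spatula: spatula with a wooden handle, 170 mm long, lying on the bench; leave it alone

How it is judged:
By the outcome, as a careful person would: the job done as asked, in the order asked, and still so for the second after the job is handed in, with the robot touching nothing.
It also fails if it takes over 54 s, if anything falls off the work surface, if the arm or the gripper's body presses on something with over 40 N, if the wrist force passes 120 N, or if a joint passes its speed limit or range.

## Robot

A 6-joint arm with a two-finger parallel gripper is mounted at the origin on the work surface. World frame = base frame: x ahead of the robot, y to its left, z up, the work surface at z = 0. Lengths are in m, angles in rad, forces in N, time in s.
With the tool pointing down it reaches from about 0.4 to 0.825 m from the base axis. Payload 7 kg.
Tool frame: the origin (TCP) lies at the very end of the fingers, on their centre line; the grasp point (between the pads) lies ctrl.pinch_z behind it (ctrl.pinch_z is the distance from the TCP to the grasp point, in m); y points along the fingers, x is the direction in which the jaws open and shut, and the axes are right-handed (so a half turn about y gives the same grasp; the last joint's range is limited). The gripper opens to 85 mm and grips with 20 to 120 N. Pads are 22 mm wide; open, the fingers measure 114 mm over their backs; the gripper's body (76 mm by 85 mm) begins 54 mm behind the grasp point. The pads swing forward as they close: fully open they stand 13 mm farther back than shut.
Start: joints at [0.288, 0.359, 0.012, 0, -1.224, -0.288], TCP at [0.675, -0, 0.231] pointing down, gripper open.
Joint ranges: [-3.07, 3.07], [-1.43, 2.12], [-1.02, 1.25], [-3.03, 1.67], [-3.05, -0], [-3.03, 3.03]. Speed limits (rad/s): [2.39, 2.39, 3.01, 3.14, 3.14, 3.14].

## Interface

Orientations are given as a unit quaternion [x, y, z, w].
In Python, from cell import state, eyes, ctrl gives the robot as it stands.
- The arm moves only by the tool play_rows, never from a script. Its argument "commands" is a list of rows, each a list of 3 entries, a list of its own where there are three numbers: the opening, from 0 (shut) to 1 (fully open), then the shift along the tool's x, y, z in cm, then the turn about the tool's y in degrees. A call has 1 to 8 rows; each row is the pose to reach, as a shift and turn from the pose commanded when the call began, along the tool's axes at that moment; what a row does not reach only later rows make up. A row lasts 1/10 s, in which the tool goes at most 50 mm and 8.59 degrees, less where a joint would pass 70% of its speed; a pose out of reach is approached as far as the arm can. A call with a gripper value outside its range is refused whole. The fingers move at their own pace and stop on an object; the grip force is fixed at half the most. Time passes only in rows, so rows that repeat a pose let the fingers close. It gives the time, the measured TCP pose, the force and the opening at its end, in the units of the state.
- state(): the state, without advancing time (a new reading comes with each control period).
- eyes.snapshot(name): name is "scene" or "side" or "wrist"; returns a dict with "image" (480x640x3 uint8, red, green, blue), "fx", "fy", "cx", "cy" (pixels), "rvec" (rotation vector, rad) and "tvec" (3), from world to camera coordinates, as OpenCV has them; the wrist camera has in their place "tool_from_camera" (4x4, takes a point from camera to tool coordinates, whose origin is the TCP and whose axes are the tool frame's). Camera axes: x right, y down, z forward; pixel columns grow to the right and rows downward; lengths in m; the calibration is good to about 2 mm. A picture is of the moment at which its call begins: read the wrist's pose just before it. There is no depth.
- ctrl.job_done(): hands the job in, once; it reports no verdict.
The state is a dict: "clock": time; "joints": joint angles; "qvel": joint speeds; "effort": joint torques, N m; "position": TCP position; "tcp_rot": TCP orientation; "ft_force": force on the tool from outside, world axes, zero at the start; "moment": the same for the moment, N m; "gripper_width": finger opening in m.
Only numpy, scipy, OpenCV 4.12 (cv2) and the standard library are available. Lean on these libraries where they do the work, as an engineer would, in place of code of your own. Each camera call takes 0.05 s, during which the arm holds its last target.

## Working session

There is one attempt and no reset: what is moved stays moved. The work goes in short steps, Python scripts to look and compute and a tool call to move; the robot and the scene stay as the last step left them, time stands still between calls to the robot, and variables do not carry over. Pictures are saved under pics/ and viewed, and the job is handed in when it is done.

Besides the shell and the picture viewer there is one more tool, called after "Emit:" as name(argument=value, ...), one argument or row to a line, values as JSON. play_rows: Moves the arm, as the interface text tells. Its arguments: {"type":"object","properties":{"commands":{"type":"array"}},"required":["commands"]}

```bash
ls; mkdir -p pics
python3 - <<'E'
from cell import state, eyes, ctrl
import cv2
s=state();print(s, ctrl.pinch_z)
for n in ("scene","side","wrist"):
    d=eyes.snapshot(n);cv2.imwrite(f"pics/{n}0.png",d["image"][:,:,::-1]);print(n,{k:v for k,v in d.items() if k!="image"})
E
```

```text
pics
{'clock': 0.0, 'joints': array([ 2.88100263e-01,  3.59357730e-01,  1.10329976e-02, -3.53342071e-04,
       -1.22407639e+00, -2.88110134e-01]), 'qvel': array([-0.00021688, -0.00105769,  0.00059397,  0.001757  ,  0.00031228,
       -0.00027706]), 'effort': array([ 2.55543900e-04, -5.83324420e+01,  2.93422562e+01,  6.93659976e+00,
       -6.00149287e-03, -1.14765509e-06]), 'position': array([ 6.74510718e-01, -2.74604152e-05,  2.30370695e-01]), 'tcp_rot': array([ 5.31332983e-04, -7.07057945e-01,  7.07155139e-01,  6.23404393e-04]), 'ft_force': array([-0.53376938,  0.32038862,  0.31407831]), 'moment': array([0.02873721, 0.00802847, 0.01223373]), 'gripper_width': 0.08522920321677005} 0.0187
scene {'fx': 488.59925559151554, 'fy': 488.59925559151554, 'cx': 318.5914716219408, 'cy': 247.94031192490627, 'rvec': array([ 2.19899809,  0.68763262, -0.32415586]), 'tvec': array([-0.506354  , -0.10734644,  1.18182543])}
side {'fx': 444.34185918731964, 'fy': 444.34185918731964, 'cx': 321.5378602052193, 'cy': 236.24262728858957, 'rvec': array([ 1.93131215, -0.87615973,  0.49815517]), 'tvec': array([-0.33581562,  0.30887683,  0.54613298])}
wrist {'fx': 430.6422101839697, 'fy': 430.6422101839697, 'cx': 319.8818090034359, 'cy': 238.99198742944287, 'tool_from_camera': array([[ 9.99998674e-01,  1.48604518e-03, -6.66077238e-04,
         1.16588878e-03],
       [ 1.03647736e-03, -2.65315044e-01,  9.64161217e-01,
        -1.43106818e-01],
       [ 1.25606682e-03, -9.64160629e-01, -2.65316233e-01,
         6.67757414e-02],
       [ 0.00000000e+00,  0.00000000e+00,  0.00000000e+00,
         1.00000000e+00]])}
```

View pics/scene0.png

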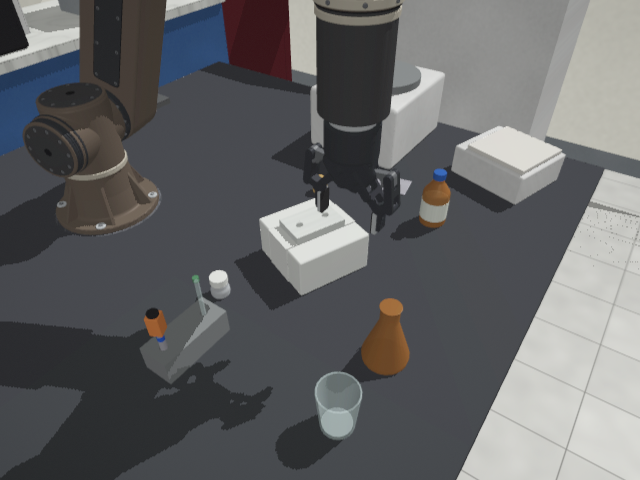

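View pics/side0.png

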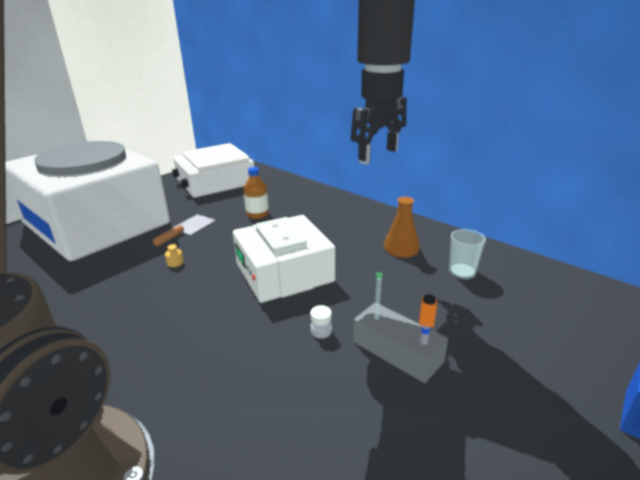

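View pics/wrist0.png

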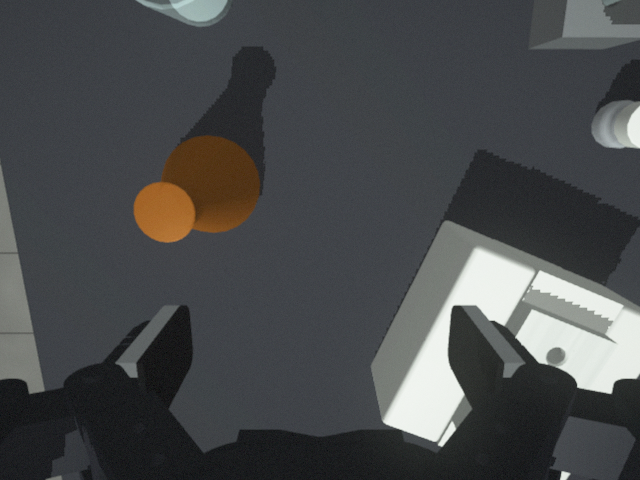

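The scene view shows the probe's orange handle near (155,325) with the band at (161,340). The holder is at (187,338) and the heater top is at about (312,222). In the side view the handle is near (428,312), the wells near (272,237) and (285,243). The wrist view shows one well at (556,355). Next I'll zoom in and triangulate.

```bash
cat > h.py <<'E'
import numpy as np,cv2
from scipy.spatial.transform import Rotation as R
from cell import state,eyes,ctrl
def cam(d,s=None):
    K=np.array([[d["fx"],0,d["cx"]],[0,d["fy"],d["cy"]],[0,0,1]])
    if "rvec" in d:
        Rm=cv2.Rodrigues(d["rvec"])[0];t=np.array(d["tvec"]).reshape(3)
    else:
        T=np.eye(4);T[:3,:3]=R.from_quat(s["tcp_rot"]).as_matrix();T[:3,3]=s["position"]
        W=np.linalg.inv(T@d["tool_from_camera"]);Rm=W[:3,:3];t=W[:3,3]
    return K,Rm,t
def ray(c,uv):
    K,Rm,t=c;o=-Rm.T@t;v=Rm.T@np.linalg.inv(K)@np.array([*uv,1.]);return o,v/np.linalg.norm(v)
def plane(c,uv,z):
    o,v=ray(c,uv);return o+v*(z-o[2])/v[2]
def tri(*cu):
    A=np.zeros((3,3));b=np.zeros(3);rs=[ray(c,u) for c,u in cu]
    for o,v in rs:
        P=np.eye(3)-np.outer(v,v);A+=P;b+=P@o
    p=np.linalg.solve(A,b);return p,[float(np.linalg.norm((np.eye(3)-np.outer(v,v))@(p-o))) for o,v in rs]
def proj(c,p):
    K,Rm,t=c;q=K@(Rm@np.asarray(p)+t);return q[:2]/q[2]
def crop(im,x0,y0,x1,y1,f,name):
    cv2.imwrite("pics/"+name,cv2.resize(im[y0:y1,x0:x1,::-1],None,fx=f,fy=f,interpolation=cv2.INTER_CUBIC))
E
python3 - <<'E'
from h import *
import pickle
D={}
for n in ("scene","side","wrist"):
    s=state();d=eyes.snapshot(n);D[n]=(d,s)
pickle.dump(D,open("d0.pkl","wb"))
sc,si,wr=[cam(*D[n]) for n in ("scene","side","wrist")]
def blobs(im,lo,hi,roi):
    x0,y0,x1,y1=roi
    m=cv2.inRange(cv2.cvtColor(im,cv2.COLOR_RGB2HSV),lo,hi)[y0:y1,x0:x1]
    n,l,st,ce=cv2.connectedComponentsWithStats(m)
    for i in range(1,n):
        if st[i,4]>8: print(ce[i]+[x0,y0],st[i]+[x0,y0,0,0,0])
for n,roi in(("scene",(130,290,180,360)),("side",(405,285,450,350))):
    im=D[n][0]["image"];print(n)
    blobs(im,(5,120,80),(20,255,255),roi);print("blue");blobs(im,(105,120,50),(130,255,255),roi)
crop(D["scene"][0]["image"],240,180,380,300,5,"sc_h.png")
crop(D["scene"][0]["image"],130,260,240,380,5,"sc_p.png")
crop(D["side"][0]["image"],225,205,345,305,6,"si_h.png")
crop(D["side"][0]["image"],340,260,460,390,5,"si_p.png")
print(R.from_quat(state()["tcp_rot"]).as_matrix().round(3))
E
```

```text
scene
[155.75979112 325.        ] [144 310  23  27 383]
blue
[160.6875  338.96875] [157 336   8   6  32]
side
[427.39095745 313.36170213] [419 298  18  29 376]
blue
[425.04651163 330.69767442] [421 328   9   6  43]
[[-1.    -0.001 -0.   ]
 [ 0.    -0.    -1.   ]
 [ 0.001 -1.     0.   ]]
```

```bash
python3 - <<'E'
import cv2,numpy as np
a=[cv2.resize(cv2.imread(f"pics/{n}.png"),(400,300)) for n in("sc_h","sc_p","si_h","si_p")]
E
echo
```

```text
(no output)
```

View pics/sc_h.png

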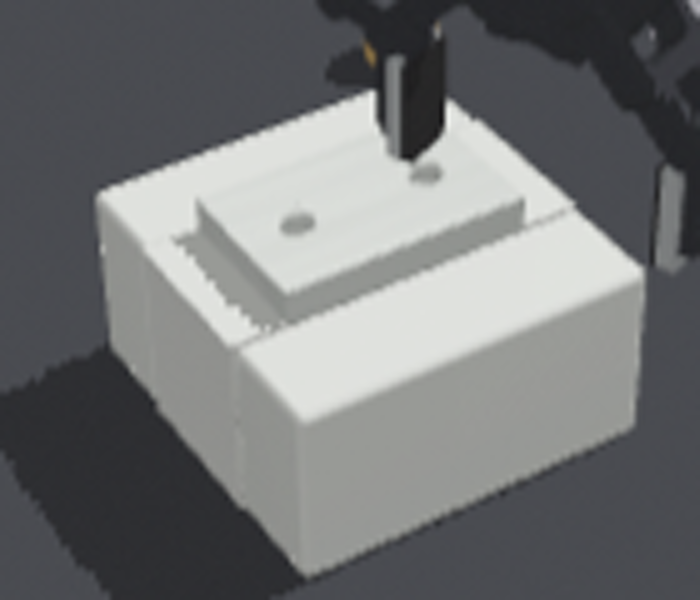

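View pics/sc_p.png

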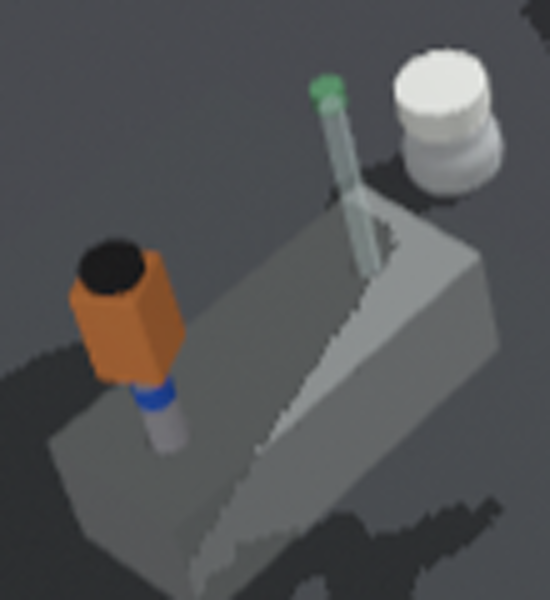

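View pics/si_h.png

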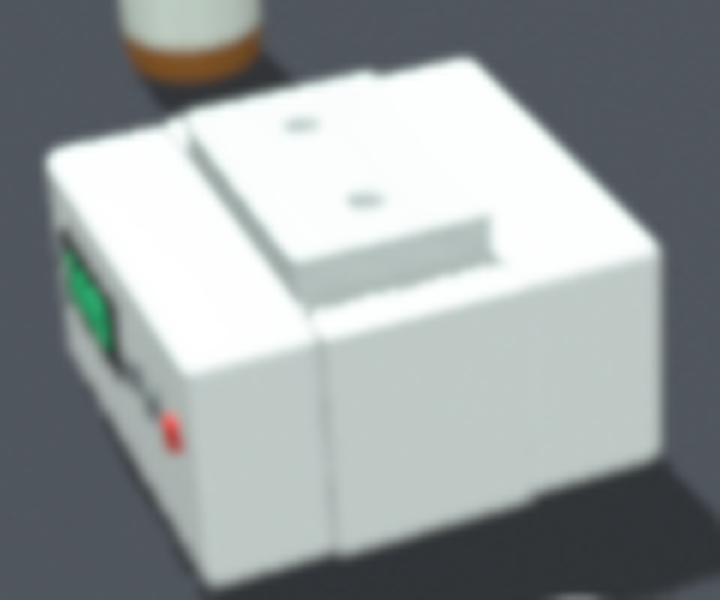

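View pics/si_p.png

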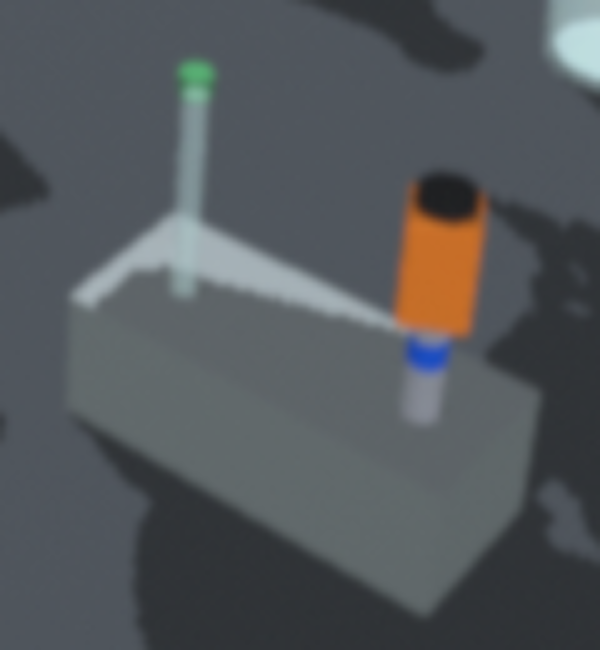

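Run:
```python
from h import *
import pickle
D=pickle.load(open("d0.pkl","rb"))
sc,si,wr=[cam(*D[n]) for n in ("scene","side","wrist")]
def c(x,y,f,x0,y0): return ((x+.5)/f-.5+x0,(y+.5)/f-.5+y0)
A=lambda x,y:c(x,y,5,240,180); B=lambda x,y:c(x,y,6,225,205)
P=lambda x,y:c(x,y,5,130,260); Q=lambda x,y:c(x,y,5,340,260)
pr=lambda n,p:print(n,np.array(p).round(4).tolist())
for n,a,b in(("near",A(298,222),B(366,200)),("far",A(426,173),B(302,124))):
    p,e=tri((sc,a),(si,b));print(n,p.round(4),np.round(e,4)); pr(" scene z.1",plane(sc,a,.1));pr(" side z.1",plane(si,b,.1))
pr("wrist well",plane(wr,(556,355),.1))
for n,a,b in(("handle c(orange)",(155.76,325),(427.39,313.36)),("band",(160.7,339),(425.05,330.7)),("rod foot",P(170,447),Q(420,418)),("cap",P(112,266),Q(447,196))):
    p,e=tri((sc,a),(si,b));print(n,p.round(4),np.round(e,4))
for n,u in(("l",(50,442)),("r",(480,257)),("b",(360,185))): pr("holder sc "+n,plane(sc,P(*u),.05))
for n,u in(("l",(70,298)),("b",(180,212)),("r",(540,392)),("f",(438,492))): pr("holder si "+n,plane(si,Q(*u),.05))
for n,u in(("l",(97,380)),("f",(150,385)),("r",(185,330))): pr("hb sc "+n,plane(sc,P(*u),.088))
for n,u in(("l",(397,328)),("r",(472,335))): pr("hb si "+n,plane(si,Q(*u),.088))
```

```text
near [0.5064 0.0942 0.1   ] [0.0001 0.0001]
 scene z.1 [0.5064, 0.0943, 0.1]
 side z.1 [0.5063, 0.094, 0.1]
far [0.5294 0.1492 0.0999] [0.0003 0.0003]
 scene z.1 [0.5297, 0.1488, 0.1]
 side z.1 [0.5296, 0.1496, 0.1]
wrist well [0.5054, 0.0941, 0.1]
handle c(orange) [ 0.4778 -0.2391  0.1042] [0.0004 0.0004]
band [ 0.478  -0.2389  0.0702] [0.0004 0.0004]
rod foot [ 0.4777 -0.2395  0.0451] [0.0005 0.0005]
cap [ 0.4775 -0.2385  0.1314] [0.0002 0.0002]
holder sc l [0.448, -0.2628, 0.05]
holder sc r [0.5078, -0.1249, 0.05]
holder sc b [0.4485, -0.1239, 0.05]
holder si l [0.4473, -0.1242, 0.05]
holder si b [0.509, -0.1248, 0.05]
holder si r [0.5078, -0.2636, 0.05]
holder si f [0.4488, -0.2614, 0.05]
hb sc l [0.4722, -0.2527, 0.088]
hb sc f [0.4874, -0.2447, 0.088]
hb sc r [0.4794, -0.2233, 0.088]
hb si l [0.4639, -0.2344, 0.088]
hb si r [0.4758, -0.2529, 0.088]
```

The measurements agree: the grip point is about (0.478, -0.239, 0.108), which gives a tip height of 0.012 as it should be. The wells are at (0.506, 0.094) and (0.5295, 0.149), 60 mm apart and at z = 0.100. The handle yaw is roughly 28°. I'll go above the probe and refine with the wrist camera.

Emit:
play_rows(
  commands=[
    [1, [4, 0, 5], -7],
    [1, [8, 0, 10], -14],
    [1, [12, 0, 15], -21],
    [1, [16, 0, 19.5], -28],
    [1, [19, 0, 23], -28],
    [1, [19.7, 0, 23.9], -28],
    [1, [19.7, 0, 23.9], -28],
    [1, [19.7, 0, 23.9], -28],
  ],
)

```text
clock: 1.1
position: [0.4769, -0.2403, 0.2318]
tcp_rot: [0.17, -0.686, 0.686, -0.17]
ft_force: [0.2, -0.5, 1.0]
gripper_width: 0.0853
```

Run:
```python
from h import *
import pickle
s=state();d=eyes.snapshot("wrist");pickle.dump((d,s),open("d1.pkl","wb"))
cv2.imwrite("pics/w1.png",d["image"][:,:,::-1]);print(s["clock"],s["position"],s["ft_force"])
print(proj(cam(d,s),[.478,-.239,.128]),R.from_quat(s["tcp_rot"]).as_matrix().round(3))
```

```text
1.1 [ 0.47689293 -0.24028388  0.23176989] [ 0.19557395 -0.50517031  0.99470424]
[316.10665712 237.57201901] [[-0.884  0.001  0.467]
 [-0.467 -0.    -0.884]
 [-0.001 -1.     0.   ]]
```

View pics/w1.png

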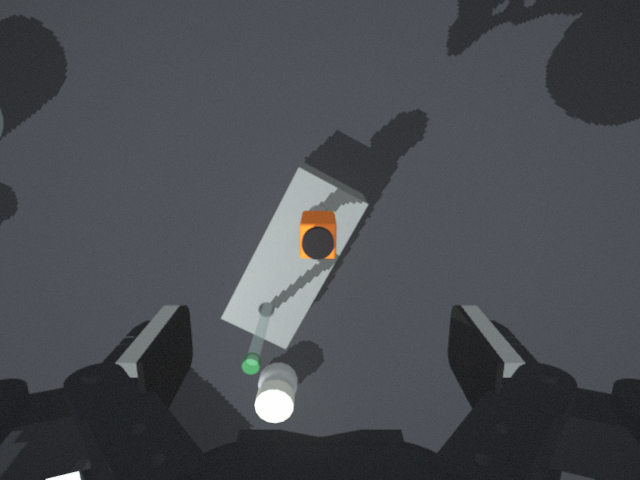

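The handle top is at about (318,242), square with the image axes. I'll measure its yaw and centre.

Run:
```python
from h import *
import pickle
d,s=pickle.load(open("d1.pkl","rb"));c=cam(d,s)
im=d["image"];crop(im,285,195,350,275,9,"w1c.png")
m=cv2.inRange(cv2.cvtColor(im,cv2.COLOR_RGB2HSV),(5,120,60),(20,255,255))
ys,xs=np.nonzero(m[195:275,285:350]);print(xs.min()+285,xs.max()+285,ys.min()+195,ys.max()+195)
print(plane(c,(318,242.5),.131),plane(c,(318.5,241.5),.128))
```

```text
300 335 211 258
[ 0.47596609 -0.23759633  0.131     ] [ 0.47561145 -0.23752426  0.128     ]
```

View pics/w1c.png

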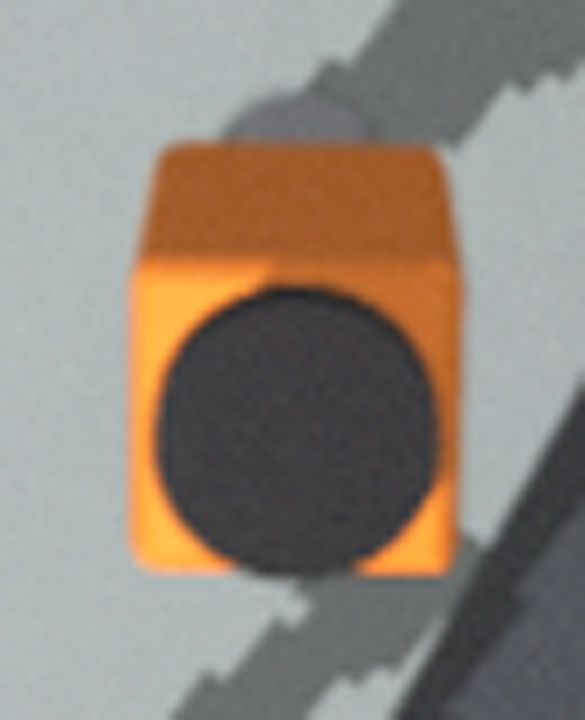

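Emit:
play_rows(
  commands=[
    [1, [-0.1, 3, -0.2], 0],
    [1, [-0.1, 6, -0.2], 0],
    [1, [-0.1, 9, -0.2], 0],
    [1, [-0.1, 11.5, -0.2], 0],
    [1, [-0.1, 13.2, -0.2], 0],
    [1, [-0.1, 14.1, -0.2], 0],
    [1, [-0.1, 14.1, -0.2], 0],
    [1, [-0.1, 14.1, -0.2], 0],
  ],
)

```text
clock: 1.95
position: [0.4789, -0.2365, 0.0908]
tcp_rot: [0.171, -0.686, 0.686, -0.172]
ft_force: [0.2, -0.3, 0.9]
gripper_width: 0.0851
```

Emit:
play_rows(
  commands=[
    [0, [0, 0, 0], 0],
    [0, [0, 0, 0], 0],
    [0, [0, 0, 0], 0],
    [0, [0, 0, 0], 0],
    [0, [0, 0, 0], 0],
    [0, [0, 0, 0], 0],
    [0, [0, 0, 0], 0],
    [0, [0, 0, 0], 0],
  ],
)

```text
clock: 2.75
position: [0.4779, -0.237, 0.0907]
tcp_rot: [0.171, -0.686, 0.686, -0.171]
ft_force: [-1.6, -0.3, 4.7]
gripper_width: 0.0212
```

Run:
```python
from h import *
s=state();d=eyes.snapshot("scene");crop(d["image"],100,220,260,380,4,"s2.png");print(s["position"],s["ft_force"],s["gripper_width"],s["moment"])
d=eyes.snapshot("wrist");cv2.imwrite("pics/w2.png",d["image"][:,:,::-1])
```

```text
[ 0.47788715 -0.23700247  0.09070278] [-1.58039195 -0.25313791  4.70683213] 0.0212031976573441 [-0.07771263  0.85511627  0.02808314]
```

View pics/s2.png

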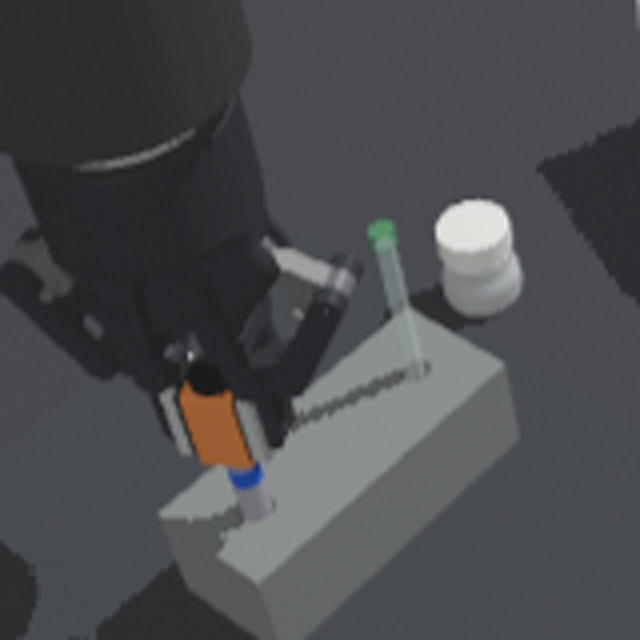

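View pics/w2.png

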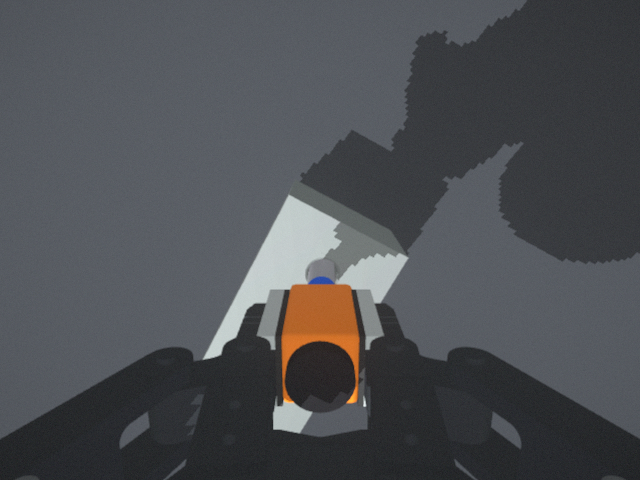

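The scene picture shows the handle gripped squarely (around (215,420) in the crop), with the stirring rod and jar undisturbed. I'll lift it straight up.

Emit:
play_rows(
  commands=[
    [0, [0, -0.5, 0], 0],
    [0, [0, -1.5, 0], 0],
    [0, [0, -3, 0], 0],
    [0, [0, -5, 0], 0],
    [0, [0, -8, 0], 0],
    [0, [0, -11, 0], 0],
    [0, [0, -13, 0], 0],
    [0, [0, -13, 0], 0],
  ],
)

```text
clock: 3.65
position: [0.4796, -0.2372, 0.2242]
tcp_rot: [0.169, -0.685, 0.687, -0.173]
ft_force: [-0.1, 0.2, -0.6]
gripper_width: 0.0214
```

Run:
```python
from h import *
s=state();print(s)
for n in("scene","side"):
    d=eyes.snapshot(n);cv2.imwrite(f"pics/{n}3.png",d["image"][:,:,::-1])
```

```text
{'clock': 3.65, 'joints': array([-9.21044756e-02,  1.29699348e-01, -3.11503137e-01,  8.37140320e-04,
       -1.12339966e+00,  5.80826921e-01]), 'qvel': array([ 0.00016042,  0.03250004, -0.05805561, -0.02172947,  0.04911206,
        0.00060102]), 'effort': array([-8.43729707e-02, -3.95015681e+01,  2.88804942e+01,  6.85379818e+00,
       -6.26716353e-01, -2.28578483e-04]), 'position': array([ 0.47961123, -0.23719899,  0.22422974]), 'tcp_rot': array([ 0.16921865, -0.68509069,  0.68704125, -0.17317654]), 'ft_force': array([-0.0738616 ,  0.23326385, -0.61994499]), 'moment': array([-0.01817974, -0.02189046,  0.01578994]), 'gripper_width': 0.021437903198258935}
```

View pics/side3.png

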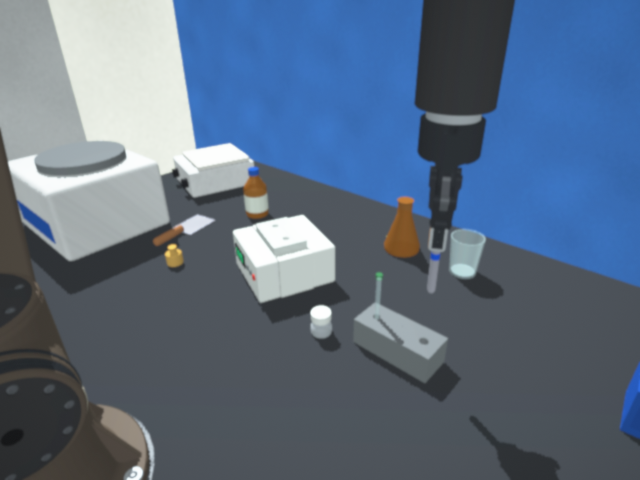

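The probe is out of the holder. The stirrer is near the straight path to the heater, so I'll raise the probe before crossing.

Emit:
play_rows(
  commands=[
    [0, [0, -2.5, 0], 0],
    [0, [0, -5, 0], 0],
    [0, [-2, -5, -3.2], 0],
    [0, [-4.5, -5, -7], 0],
    [0, [-7, -5, -11], 0],
    [0, [-9.5, -5, -15], 0],
    [0, [-12, -5, -19], 0],
    [0, [-14.5, -5, -23], 0],
  ],
)

```text
clock: 4.55
position: [0.4971, 0.0361, 0.2693]
tcp_rot: [-0.172, 0.686, -0.686, 0.17]
ft_force: [1.1, -0.5, -2.2]
gripper_width: 0.0215
```

Emit:
play_rows(
  commands=[
    [0, [-2, 0, -3], 0],
    [0, [-3, 1, -4.5], 0],
    [0, [-3.3, 3, -5], 0],
    [0, [-3.3, 5, -5], 0],
    [0, [-3.3, 5.5, -5], 0],
    [0, [-3.3, 5.5, -5], 0],
    [0, [-3.3, 5.5, -5], 0],
    [0, [-3.3, 5.5, -5], 0],
  ],
)

```text
clock: 5.35
position: [0.5042, 0.094, 0.2162]
tcp_rot: [-0.17, 0.686, -0.686, 0.171]
ft_force: [0.0, 0.1, -0.9]
gripper_width: 0.0214
```

```bash
cat > look.py <<'E'
from h import *
import pickle,sys
t=sys.argv[1];D={}
for n in("scene","side","wrist"):
    s=state();d=eyes.snapshot(n);D[n]=(d,s)
pickle.dump(D,open(f"d{t}.pkl","wb"))
print(s["clock"],s["position"],s["ft_force"]);print(R.from_quat(s["tcp_rot"]).as_matrix().round(4))
crop(D["scene"][0]["image"],260,140,380,240,6,f"sc{t}.png")
crop(D["side"][0]["image"],230,160,350,260,6,f"si{t}.png")
cv2.imwrite(f"pics/w{t}.png",D["wrist"][0]["image"][:,:,::-1])
E
python3 look.py 4
```

```text
5.45 [0.5039882  0.09397896 0.21612095] [ 0.92361282  0.59293059 -1.42979524]
[[-8.831e-01  1.200e-03  4.691e-01]
 [-4.691e-01  7.000e-04 -8.831e-01]
 [-1.400e-03 -1.000e+00 -1.000e-04]]
```

View pics/sc4.png

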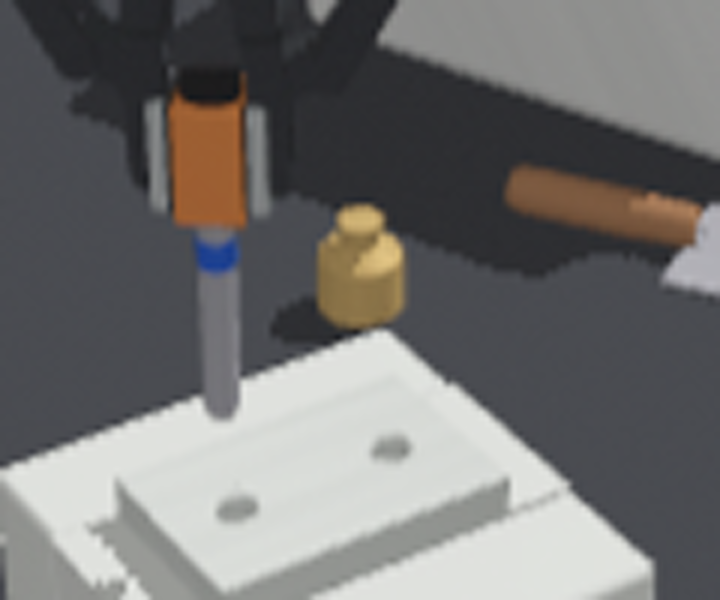

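View pics/si4.png

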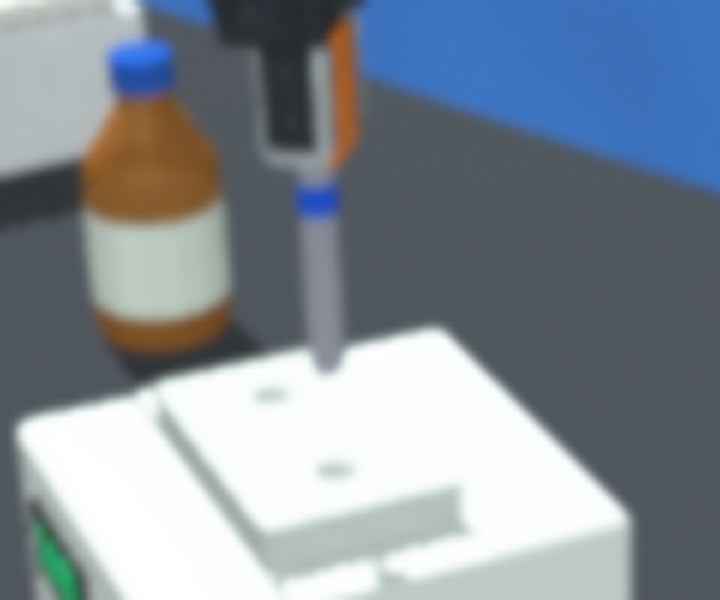

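View pics/w4.png

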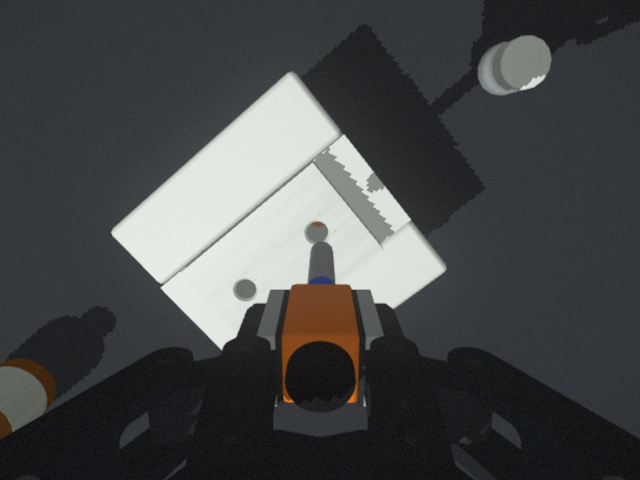

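Scene crop: band at (216,253), rod tip at (222,412), near well at (237,508), far well at (391,447). Side crop: band at (318,201), tip at (327,366), wells at (335,469) and (271,395).

```bash
cat > meas.py <<'E'
from h import *
import pickle,sys
# rod centreline: per row of the crop, columns of grey-ish rod between edges
def c(x,y,f,x0,y0): return ((x+.5)/f-.5+x0,(y+.5)/f-.5+y0)
def band(im,roi):
    x0,y0,x1,y1=roi
    m=cv2.inRange(cv2.cvtColor(im,cv2.COLOR_RGB2HSV),(108,150,70),(130,255,255))[y0:y1,x0:x1]
    n,l,st,ce=cv2.connectedComponentsWithStats(m);i=1+np.argmax(st[1:,4]);return ce[i]+[x0,y0]
def well(im,uv,r=6):
    # darkness weighted centroid
    x,y=np.round(uv).astype(int);g=cv2.cvtColor(im,cv2.COLOR_RGB2GRAY)[y-r:y+r+1,x-r:x+r+1].astype(float)
    ref=np.percentile(g,75);w=np.clip(ref-12-g,0,None);yy,xx=np.mgrid[y-r:y+r+1,x-r:x+r+1]
    return np.array([(w*xx).sum(),(w*yy).sum()])/w.sum()
E
python3 - <<'E'
from meas import *
D=pickle.load(open("d4.pkl","rb"))
sc,si,wr=[cam(*D[n]) for n in ("scene","side","wrist")]
A=lambda x,y:c(x,y,6,260,140); B=lambda x,y:c(x,y,6,230,160)
bs=band(D["scene"][0]["image"],(285,170,305,190));bb=band(D["side"][0]["image"],(275,185,292,200));print(bs,bb,A(216,253),B(318,201))
p,e=tri((sc,bs),(si,bb));print("band",p.round(4),np.round(e,4))
q,e=tri((sc,A(222,412)),(si,B(327,366)));print("tip",q.round(4),np.round(e,4))
for n,a,b in(("near",A(237,508),B(335,469)),("far",A(391,447),B(271,395))):
    a2=well(D["scene"][0]["image"],a);b2=well(D["side"][0]["image"],b);w,e=tri((sc,a2),(si,b2));print(n,a,a2,b,b2,w.round(4),np.round(e,4))
    print(tri((sc,a),(si,b))[0].round(4))
for u in((316,232),(245,289)): print("wrist",plane(wr,u,.1).round(4))
p=D["wrist"][1]["position"];
for z in(.034,.09): print(proj(wr,p-[0,0,z-.0187]))
E
```

```text
[295.75 182.25] [282.66666667 193.16666667] (295.5833333333333, 181.75) (282.5833333333333, 193.08333333333334)
band [0.5042 0.0922 0.1972] [0.0004 0.0004]
tip [0.5038 0.092  0.1394] [0.0009 0.0009]
near (299.0833333333333, 224.25) [299.09364821 224.43566775] (285.4166666666667, 237.75) [285.71633238 238.43839542] [0.5063 0.0939 0.099 ] [0.0002 0.0002]
[0.5063 0.0942 0.0999]
far (324.75, 214.08333333333331) [324.87714544 214.34146341] (274.75, 225.41666666666669) [272.17701863 220.36645963] [0.5294 0.1522 0.1049] [0.0062 0.0062]
[0.5291 0.1495 0.0997]
wrist [0.5054 0.0952 0.1   ]
wrist [0.5281 0.1503 0.1   ]
[317.85137284 294.4763908 ]
[318.608076   252.64186276]
```

Emit:
play_rows(
  commands=[
    [0, [-0.3, 0, -0.1], 0],
    [0, [-0.3, 1, -0.1], 0],
    [0, [-0.3, 2, -0.1], 0],
    [0, [-0.3, 3, -0.1], 0],
    [0, [-0.3, 3.2, -0.1], 0],
    [0, [-0.3, 3.2, -0.1], 0],
    [0, [-0.3, 3.2, -0.1], 0],
    [0, [-0.3, 3.2, -0.1], 0],
  ],
)

```text
clock: 6.3
position: [0.5061, 0.0964, 0.1837]
tcp_rot: [-0.171, 0.686, -0.686, 0.171]
ft_force: [0.5, 0.0, -2.1]
gripper_width: 0.0211
```

```bash
sed -i 's/260,140,380,240,6/270,170,350,240,8/; s/230,160,350,260,6/250,180,330,250,8/' look.py; python3 look.py 5
```

```text
6.4 [0.50600825 0.09639389 0.18368399] [ 0.55327594  0.57552345 -0.81669192]
[[-8.830e-01  7.000e-04  4.694e-01]
 [-4.694e-01  4.000e-04 -8.830e-01]
 [-8.000e-04 -1.000e+00 -0.000e+00]]
```

View pics/sc5.png

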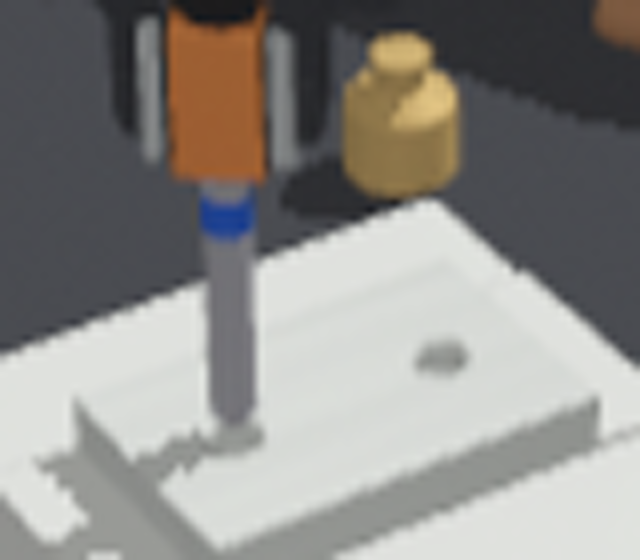

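View pics/si5.png

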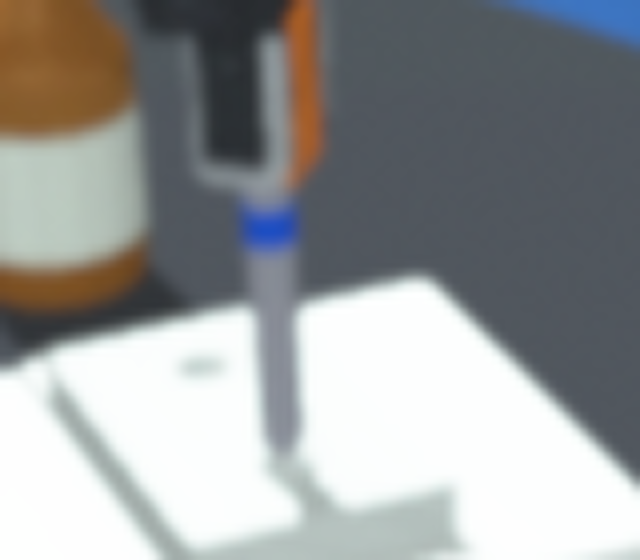

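View pics/w5.png

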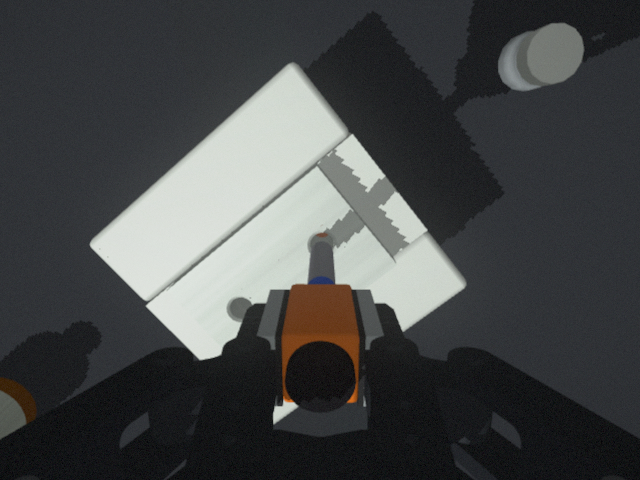

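Run:
```python
from meas import *
D=pickle.load(open("d5.pkl","rb"))
sc,si,wr=[cam(*D[n]) for n in ("scene","side","wrist")]
im=[D[n][0]["image"] for n in("scene","side")]
bs=band(im[0],(290,190,305,205));bb=band(im[1],(278,202,292,214))
p,e=tri((sc,bs),(si,bb));print("band",p.round(4),np.round(e,4))
A=lambda x,y:c(x,y,8,270,170); B=lambda x,y:c(x,y,8,250,180)
q,e=tri((sc,A(234,418)),(si,B(283,450)));print("tip",q.round(4),np.round(e,4))
# side-edge based rod centreline (subpixel): strongest gradients per row
for n,i,rows,x0,x1 in(("sc",0,range(204,218),289,309),("si",1,range(214,232),276,294)):
    g=cv2.cvtColor(im[i],cv2.COLOR_RGB2GRAY).astype(float);o=[]
    for r in rows:
        w=g[r,x0:x1];t=(w.min()+np.median(np.r_[w[:4],w[-4:]]))/2
        m=np.nonzero(w<t)[0]
        if len(m)<3: continue
        a,b=m[0],m[-1]
        L=a-(t-w[a])/(w[a-1]-w[a]) if a>0 else a; Rr=b+(t-w[b])/(w[b+1]-w[b]) if b<len(w)-1 else b
        o.append((r,round(x0+(L+Rr)/2,2),round(Rr-L,1)))
    print(n,o)
pt=np.array([.5063,.0941,.1]);print(proj(sc,pt),proj(si,pt))
for z in(.1,.12,.16):print(proj(sc,[.5063,.0941,z]),proj(si,[.5063,.0941,z]))
```

```text
band [0.5057 0.0944 0.1645] [0.0006 0.0006]
tip [0.5055 0.0946 0.1049] [0.0001 0.0001]
sc [(204, np.float64(292.82), np.float64(7.6)), (205, np.float64(291.05), np.float64(4.1)), (206, np.float64(294.78), np.float64(11.6)), (207, np.float64(298.15), np.float64(5.9)), (208, np.float64(298.16), np.float64(6.0)), (209, np.float64(298.25), np.float64(5.8)), (210, np.float64(298.39), np.float64(5.8)), (211, np.float64(298.45), np.float64(6.0)), (212, np.float64(298.45), np.float64(6.0)), (213, np.float64(298.41), np.float64(6.0)), (214, np.float64(298.4), np.float64(6.0)), (215, np.float64(298.48), np.float64(5.9)), (216, np.float64(298.52), np.float64(5.8)), (217, np.float64(298.53), np.float64(5.8))]
si [(214, np.float64(277.08), np.float64(2.2)), (215, np.float64(277.31), np.float64(2.6)), (216, np.float64(277.76), np.float64(3.5)), (217, np.float64(277.98), np.float64(4.0)), (218, np.float64(281.44), np.float64(10.9)), (219, np.float64(283.94), np.float64(5.3)), (220, np.float64(284.01), np.float64(5.0)), (221, np.float64(284.04), np.float64(4.9)), (222, np.float64(284.08), np.float64(5.0)), (223, np.float64(284.13), np.float64(5.0)), (224, np.float64(284.19), np.float64(5.0)), (225, np.float64(284.26), np.float64(4.9)), (226, np.float64(284.33), np.float64(4.9)), (227, np.float64(284.43), np.float64(4.9)), (228, np.float64(284.51), np.float64(4.8)), (229, np.float64(284.56), np.float64(4.7)), (230, np.float64(284.65), np.float64(4.8)), (231, np.float64(284.76), np.float64(4.9))]
[299.10709813 224.03228396] [285.55434695 237.89821064]
[299.10709813 224.03228396] [285.55434695 237.89821064]
[298.76424714 215.83201157] [285.03085519 229.01444268]
[298.04914863 198.72836369] [283.9477977  210.63472347]
```

Run:
```python
from meas import *
D=pickle.load(open("d5.pkl","rb"))
sc,si,wr=[cam(*D[n]) for n in ("scene","side","wrist")]
p=np.array([.506,.094,.12]);J=np.zeros((2,2))
for k in range(2):
    for j,cm in enumerate((sc,si)):
        h=np.zeros(3);h[k]=.001
        # column shift at fixed row, along the vertical axis line
        a=proj(cm,p);b=proj(cm,p+h);u=proj(cm,p+[0,0,.01])-a
        J[j,k]=((b-a)[0]-(b-a)[1]*u[0]/u[1])
dx=np.linalg.solve(J,[.25,.47]);print("world mm",dx,"tool x,z",dx@[-.883,-.469],dx@[.469,-.883])
```

```text
world mm [ 0.90321348 -0.37323961] tool x,z -0.6224881301196515 0.7531776996409446
```

Emit:
play_rows(
  commands=[
    [0, [-0.06, 0, 0.07], 0],
    [0, [-0.06, 0.3, 0.07], 0],
    [0, [-0.06, 0.6, 0.07], 0],
    [0, [-0.06, 0.8, 0.07], 0],
    [0, [-0.06, 1.0, 0.07], 0],
    [0, [-0.06, 1.2, 0.07], 0],
    [0, [-0.06, 1.2, 0.07], 0],
    [0, [-0.06, 1.2, 0.07], 0],
  ],
)

```text
clock: 7.25
position: [0.5067, 0.0959, 0.1713]
tcp_rot: [0.171, -0.686, 0.686, -0.171]
ft_force: [-0.3, -0.5, -1.4]
gripper_width: 0.0214
```

```bash
python3 look.py 6
```

```text
7.35 [0.50667168 0.09594882 0.17134851] [ 0.41804825  0.51527222 -0.90734113]
[[-8.829e-01 -0.000e+00  4.695e-01]
 [-4.695e-01 -1.000e-04 -8.829e-01]
 [ 1.000e-04 -1.000e+00  0.000e+00]]
```

View pics/sc6.png

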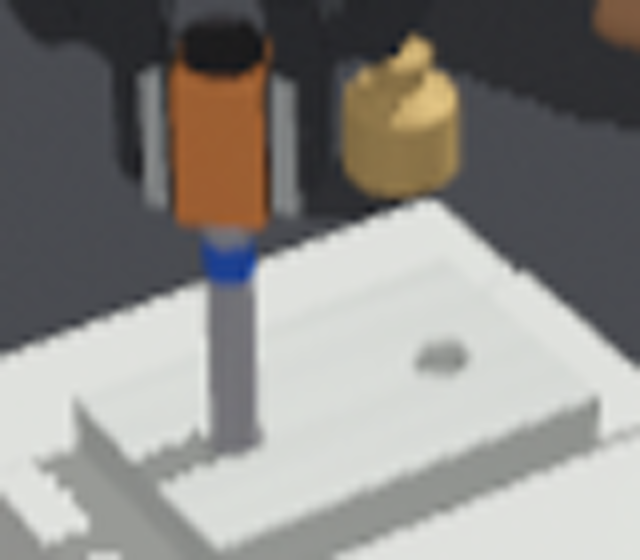

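View pics/si6.png

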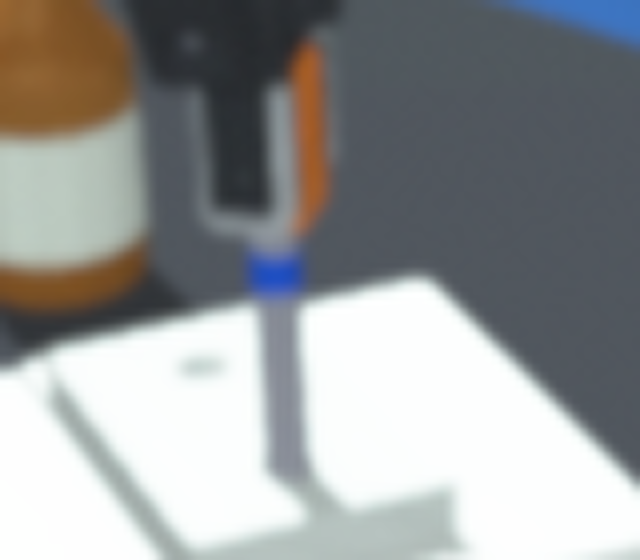

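The rod is in the mouth (scene crop (233,440)) with no side force. I'll keep going down to just above the shoe.

Emit:
play_rows(
  commands=[
    [0, [0, 0.2, 0], 0],
    [0, [0, 0.5, 0], 0],
    [0, [0, 0.8, 0], 0],
    [0, [0, 1.1, 0], 0],
    [0, [0, 1.4, 0], 0],
    [0, [0, 1.7, 0], 0],
    [0, [0, 1.9, 0], 0],
    [0, [0, 1.9, 0], 0],
  ],
)

```text
clock: 8.2
position: [0.5065, 0.0959, 0.1519]
tcp_rot: [0.171, -0.686, 0.686, -0.171]
ft_force: [-0.2, -0.8, -2.4]
gripper_width: 0.0211
```

Emit:
play_rows(
  commands=[
    [0, [0, 0.3, 0], 0],
    [0, [0, 0.6, 0], 0],
    [0, [0, 0.8, 0], 0],
    [0, [0, 1.0, 0], 0],
    [0, [0, 1.2, 0], 0],
    [0, [0, 1.3, 0], 0],
    [0, [0, 1.4, 0], 0],
    [0, [0, 1.4, 0], 0],
  ],
)

```text
clock: 9.0
position: [0.5067, 0.0958, 0.1387]
tcp_rot: [0.171, -0.686, 0.686, -0.171]
ft_force: [-2.0, -2.7, 4.2]
gripper_width: 0.0211
```

Shoe contact shows at about 40 mm depth: roughly 5.5 N net. I'll continue in small steps.

Emit:
play_rows(
  commands=[
    [0, [0, 0.1, 0], 0],
    [0, [0, 0.2, 0], 0],
    [0, [0, 0.25, 0], 0],
    [0, [0, 0.25, 0], 0],
  ],
)

```text
clock: 9.4
position: [0.5067, 0.0958, 0.1362]
tcp_rot: [0.171, -0.686, 0.686, -0.171]
ft_force: [-3.1, -2.2, 5.0]
gripper_width: 0.0211
```

Emit:
play_rows(
  commands=[
    [0, [0, 0.1, 0], 0],
    [0, [0, 0.15, 0], 0],
    [0, [0, 0.2, 0], 0],
    [0, [0, 0.2, 0], 0],
  ],
)

```text
clock: 9.8
position: [0.5067, 0.0958, 0.1343]
tcp_rot: [0.171, -0.686, 0.686, -0.171]
ft_force: [-2.7, -1.8, 5.3]
gripper_width: 0.0213
```

Emit:
play_rows(
  commands=[
    [0, [0.02, 0.1, 0], 0],
    [0, [0.02, 0.15, 0], 0],
    [0, [0.02, 0.2, 0], 0],
    [0, [0.02, 0.2, 0], 0],
  ],
)

```text
clock: 10.2
position: [0.5066, 0.0958, 0.1323]
tcp_rot: [0.171, -0.686, 0.686, -0.171]
ft_force: [-2.2, -2.0, 5.5]
gripper_width: 0.0216
```

Emit:
play_rows(
  commands=[
    [0, [0, 0.1, 0], 0],
    [0, [0, 0.15, 0], 0],
    [0, [0, 0.2, 0], 0],
    [0, [0, 0.2, 0], 0],
  ],
)

```text
clock: 10.6
position: [0.5068, 0.0957, 0.1311]
tcp_rot: [0.171, -0.686, 0.686, -0.172]
ft_force: [-3.9, -2.7, 13.5]
gripper_width: 0.0213
```

Emit:
play_rows(
  commands=[
    [0, [0, 0.05, 0], 0],
    [0, [0, 0.05, 0], 0],
    [0, [0, 0.05, 0], 0],
  ],
)

```text
clock: 10.9
position: [0.5068, 0.0957, 0.1309]
tcp_rot: [0.171, -0.686, 0.686, -0.172]
ft_force: [-6.8, -2.4, 15.5]
gripper_width: 0.0213
```

```bash
python3 look.py 7
```

```text
11.0 [0.50678497 0.09571684 0.13087866] [-5.6745233  -2.89419087 14.56805243]
[[-8.827e-01  1.100e-03  4.700e-01]
 [-4.700e-01 -2.000e-04 -8.827e-01]
 [-9.000e-04 -1.000e+00  7.000e-04]]
```

View pics/sc7.png

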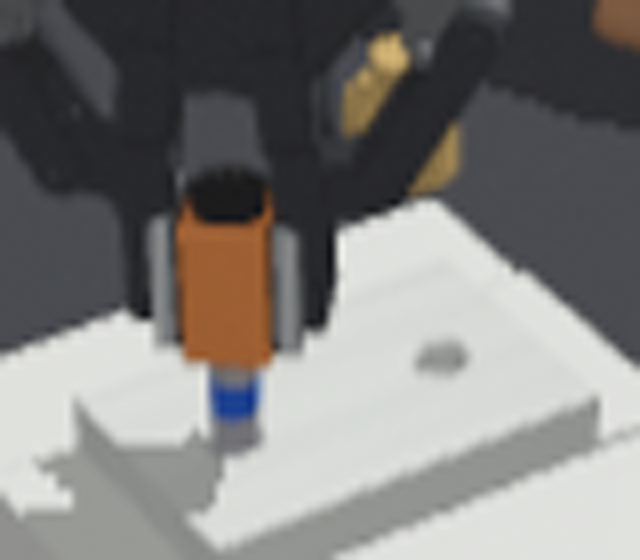

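View pics/w7.png

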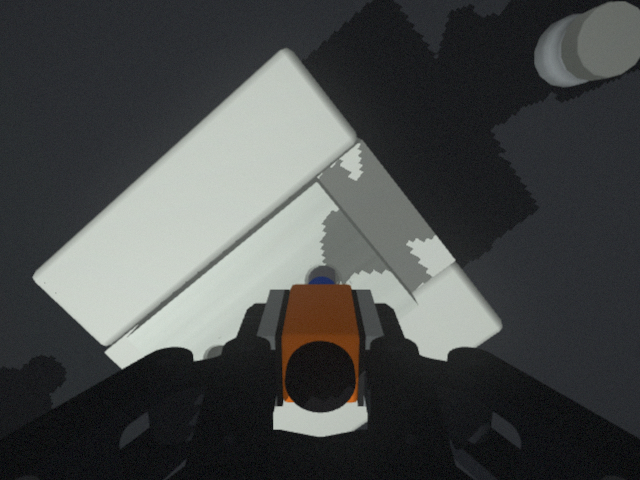

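At about 47 mm depth the force climbed from a steady 5.5 N to 15 N, and the blue band is still clear above the rim (scene crop (235,395), rim at about 440). This is the obstructed well, so I'll draw out and use the other one.

Emit:
play_rows(
  commands=[
    [0, [0, -0.5, 0], 0],
    [0, [0, -1.5, 0], 0],
    [0, [0, -3, 0], 0],
    [0, [0, -5, 0], 0],
    [0, [0, -7, 0], 0],
    [0, [0, -7.5, 0], 0],
    [0, [0, -7.5, 0], 0],
    [0, [0, -7.5, 0], 0],
  ],
)

```text
clock: 11.85
position: [0.5061, 0.0959, 0.2035]
tcp_rot: [-0.171, 0.686, -0.686, 0.171]
ft_force: [0.3, -0.6, -1.4]
gripper_width: 0.0216
```

Emit:
play_rows(
  commands=[
    [0, [-1.5, 0, -1.2], 0],
    [0, [-3, 0, -2.5], 0],
    [0, [-4.2, 0, -3.5], 0],
    [0, [-4.6, 0, -3.8], 0],
    [0, [-4.6, 1, -3.8], 0],
    [0, [-4.6, 2, -3.8], 0],
    [0, [-4.6, 2.1, -3.8], 0],
    [0, [-4.6, 2.1, -3.8], 0],
  ],
)

```text
clock: 12.65
position: [0.5288, 0.1504, 0.1827]
tcp_rot: [0.171, -0.686, 0.686, -0.17]
ft_force: [0.7, -0.0, -1.4]
gripper_width: 0.0213
```

```bash
sed -i 's/270,170,350,240,8/290,150,370,220,8/; s/250,180,330,250,8/235,165,315,235,8/' look.py; python3 look.py 8
```

```text
12.75 [0.52934935 0.15070635 0.18351994] [-0.32531808  0.00291659 -0.66597367]
[[-8.831e-01  3.000e-04  4.692e-01]
 [-4.692e-01 -0.000e+00 -8.831e-01]
 [-3.000e-04 -1.000e+00  2.000e-04]]
```

View pics/sc8.png

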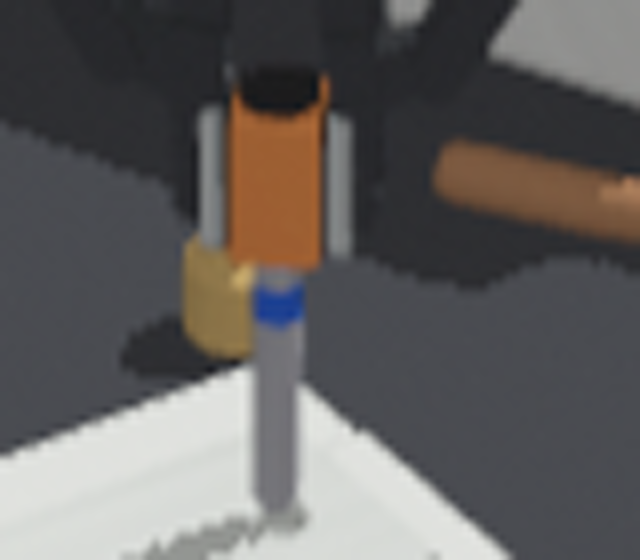

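View pics/si8.png

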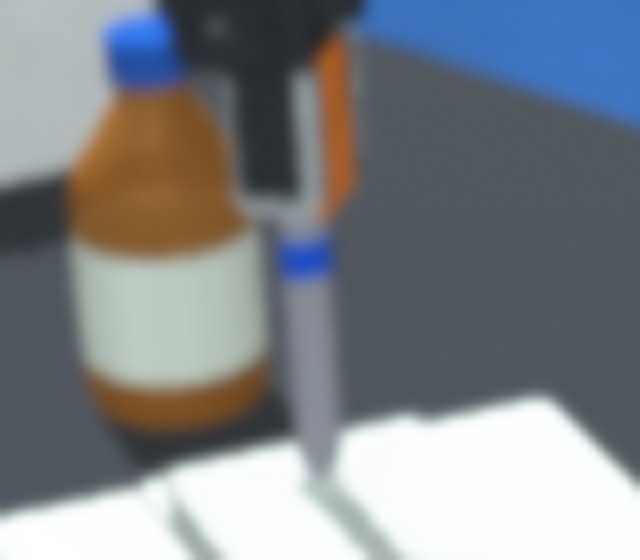

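Run:
```python
from meas import *
D=pickle.load(open("d8.pkl","rb"))
sc,si,wr=[cam(*D[n]) for n in ("scene","side","wrist")]
im=[D[n][0]["image"] for n in("scene","side")]
W=np.array([.5292,.1495,.1]);near=np.array([.5063,.0941,.1])
for n,i,rows,x0,x1 in(("sc",0,(200,203,206,209,211),316,331),("si",1,(202,206,210,214,217,220),266,283)):
    g=cv2.cvtColor(im[i],cv2.COLOR_RGB2GRAY).astype(float)
    for r in rows: print(n,r,g[r,x0:x1].astype(int))
for z in(.1,.11,.12,.13,.14,.162):print(z,proj(sc,W+[0,0,z-.1]).round(2),proj(si,W+[0,0,z-.1]).round(2))
bs=band(im[0],(316,183,332,195));bb=band(im[1],(266,192,282,202));p,e=tri((sc,bs),(si,bb));print("band",bs,bb,p.round(4),np.round(e,4))
A=lambda x,y:c(x,y,8,290,150); B=lambda x,y:c(x,y,8,235,165)
q,e=tri((sc,A(276,500)),(si,B(321,470)));print("tip",q.round(4),np.round(e,4))
```

```text
sc 200 [224 224 224 224 224 180 120 114 115 114 120 186 223 208 176]
sc 203 [224 224 224 225 223 177 120 115 116 114 121 184 223 225 225]
sc 206 [215 215 215 216 217 176 121 116 116 114 122 181 214 217 217]
sc 209 [219 218 218 218 217 176 122 117 117 115 123 181 214 217 217]
sc 211 [217 217 217 217 217 176 122 117 117 115 125 198 216 217 217]
si 202 [163 142 111  97 110 128 137 138 136 128 108  93  87  86  86  85  86]
si 206 [168 150 119  96 101 122 135 139 139 132 117  98  87  86  86  86  85]
si 210 [126 102  89  87  96 116 132 139 140 135 122 101  88  86  86  86  86]
si 214 [ 73  66  61  66  83 108 129 138 141 138 127 107  91  86  86  85  85]
si 217 [ 54  53  52  53  61  89 122 138 141 140 132 120 115 122 134 147 160]
si 220 [112 127 143 159 176 183 163 146 143 143 153 199 241 250 252 252 252]
0.1 [324.82 213.94] [274.82 225.32]
0.11 [324.83 209.9 ] [274.52 221.06]
0.12 [324.83 205.81] [274.21 216.76]
0.13 [324.84 201.66] [273.9  212.41]
0.14 [324.85 197.45] [273.58 208.02]
0.162 [324.87 188.  ] [272.88 198.18]
band [324.63157895 187.89473684] [272.5 197. ] [0.529  0.1494 0.1636] [0.0012 0.0012]
tip [0.5283 0.1483 0.1053] [0.0002 0.0002]
```

View pics/w8.png

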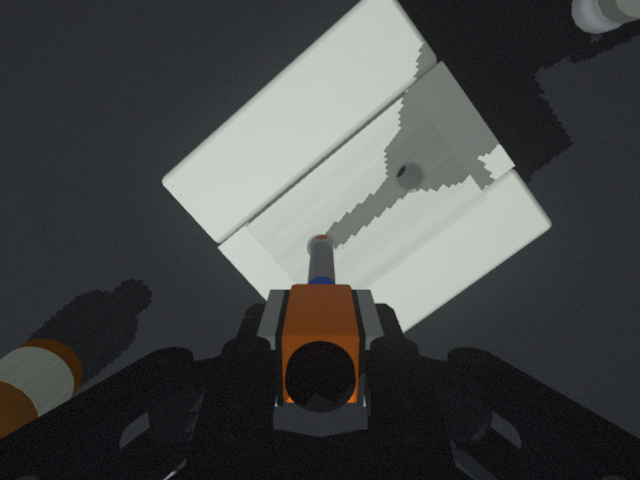

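Run:
```python
from meas import *
D=pickle.load(open("d8.pkl","rb"))
sc,si,wr=[cam(*D[n]) for n in ("scene","side","wrist")]
p=np.array([.529,.15,.12]);J=np.zeros((2,2))
for k in range(2):
    for j,cm in enumerate((sc,si)):
        h=np.zeros(3);h[k]=.001
        a=proj(cm,p);b=proj(cm,p+h);u=proj(cm,p+[0,0,.01])-a
        J[j,k]=((b-a)[0]-(b-a)[1]*u[0]/u[1])
for m in([.8,.25],[.6,.25],[.8,0]):
    dx=np.linalg.solve(J,m);print("world mm",dx,"tool x,z",dx@[-.883,-.469],dx@[.469,-.883])
```

```text
world mm [1.37399447 0.78890771] tool x,z -1.5832348373939877 -0.052202100860995214
world mm [1.10504491 0.48223754] tool x,z -1.2019240650645433 0.09245031882847402
world mm [1.07579824 1.22668069] tool x,z -1.5252430893177777 -0.5786096787578775
```

Emit:
play_rows(
  commands=[
    [0, [-0.08, 0, 0], 0],
    [0, [-0.08, 0.3, 0], 0],
    [0, [-0.08, 0.6, 0], 0],
    [0, [-0.08, 0.8, 0], 0],
    [0, [-0.08, 1.0, 0], 0],
    [0, [-0.08, 1.2, 0], 0],
    [0, [-0.08, 1.2, 0], 0],
    [0, [-0.08, 1.2, 0], 0],
  ],
)

```text
clock: 13.6
position: [0.5299, 0.1513, 0.1712]
tcp_rot: [0.171, -0.686, 0.686, -0.171]
ft_force: [-0.0, -0.5, -1.9]
gripper_width: 0.0212
```

```bash
python3 look.py 9
```

```text
13.7 [0.52989693 0.15129688 0.17128617] [ 0.31262069 -0.68483829 -0.65814114]
[[-8.829e-01 -2.000e-04  4.695e-01]
 [-4.695e-01 -2.000e-04 -8.829e-01]
 [ 3.000e-04 -1.000e+00  1.000e-04]]
```

View pics/sc9.png

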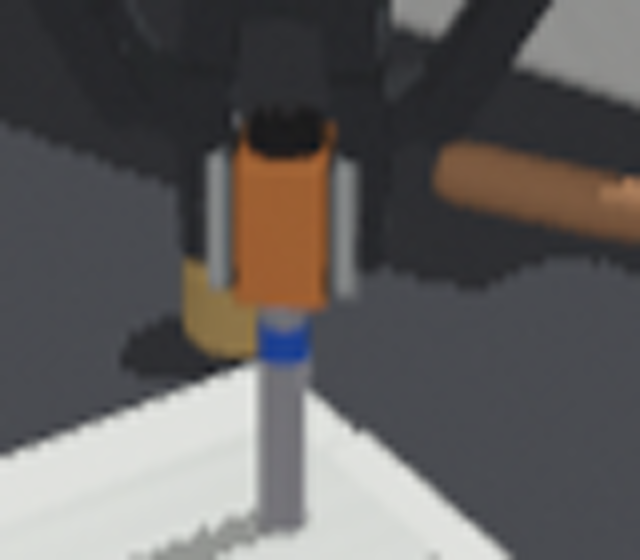

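View pics/si9.png

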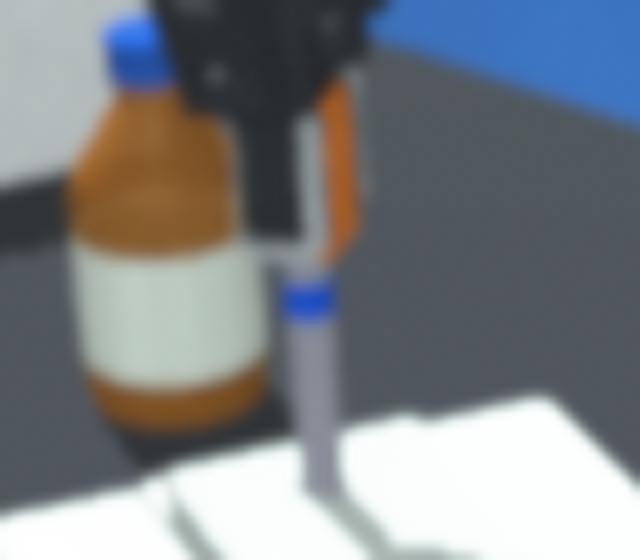

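The rod is in the far well mouth (scene crop (281,520)) with no side force. I'll go down to just above the shoe.

Emit:
play_rows(
  commands=[
    [0, [0, 0.2, 0], 0],
    [0, [0, 0.5, 0], 0],
    [0, [0, 0.8, 0], 0],
    [0, [0, 1.1, 0], 0],
    [0, [0, 1.4, 0], 0],
    [0, [0, 1.7, 0], 0],
    [0, [0, 1.9, 0], 0],
    [0, [0, 1.9, 0], 0],
  ],
)

```text
clock: 14.55
position: [0.5298, 0.1513, 0.1518]
tcp_rot: [0.171, -0.686, 0.686, -0.171]
ft_force: [-0.6, -1.0, -1.7]
gripper_width: 0.0212
```

Emit:
play_rows(
  commands=[
    [0, [0, 0.3, 0], 0],
    [0, [0, 0.6, 0], 0],
    [0, [0, 0.8, 0], 0],
    [0, [0, 1.0, 0], 0],
    [0, [0, 1.2, 0], 0],
    [0, [0, 1.3, 0], 0],
    [0, [0, 1.4, 0], 0],
    [0, [0, 1.4, 0], 0],
  ],
)

```text
clock: 15.35
position: [0.5299, 0.1512, 0.1388]
tcp_rot: [0.171, -0.686, 0.686, -0.171]
ft_force: [-3.2, -2.4, 6.1]
gripper_width: 0.0219
```

Emit:
play_rows(
  commands=[
    [0, [0.02, 0.1, 0], 0],
    [0, [0.02, 0.2, 0], 0],
    [0, [0.02, 0.3, 0], 0],
    [0, [0.02, 0.3, 0], 0],
  ],
)

```text
clock: 15.75
position: [0.5299, 0.1512, 0.1359]
tcp_rot: [0.171, -0.686, 0.686, -0.171]
ft_force: [-3.4, -3.3, 5.6]
gripper_width: 0.0215
```

Emit:
play_rows(
  commands=[
    [0, [0, 0.1, 0], 0],
    [0, [0, 0.2, 0], 0],
    [0, [0, 0.25, 0], 0],
    [0, [0, 0.25, 0], 0],
  ],
)

```text
clock: 16.15
position: [0.5299, 0.1511, 0.1335]
tcp_rot: [0.171, -0.686, 0.686, -0.171]
ft_force: [-3.9, -3.1, 5.8]
gripper_width: 0.0214
```

Emit:
play_rows(
  commands=[
    [0, [0, 0.1, 0], 0],
    [0, [0, 0.2, 0], 0],
    [0, [0, 0.25, 0], 0],
    [0, [0, 0.25, 0], 0],
  ],
)

```text
clock: 16.55
position: [0.5299, 0.1511, 0.131]
tcp_rot: [0.171, -0.686, 0.686, -0.171]
ft_force: [-3.4, -2.8, 6.5]
gripper_width: 0.0214
```

Emit:
play_rows(
  commands=[
    [0, [0, 0.1, 0], 0],
    [0, [0, 0.2, 0], 0],
    [0, [0, 0.25, 0], 0],
    [0, [0, 0.25, 0], 0],
  ],
)

```text
clock: 16.95
position: [0.5298, 0.1511, 0.1285]
tcp_rot: [0.171, -0.686, 0.686, -0.171]
ft_force: [-3.6, -3.4, 7.5]
gripper_width: 0.0213
```

Now past 50 mm with only shoe force, so this is the deep well. I'll ease the side force slightly and continue.

Emit:
play_rows(
  commands=[
    [0, [0.03, 0.1, 0], 0],
    [0, [0.03, 0.2, 0], 0],
    [0, [0.03, 0.3, 0], 0],
    [0, [0.03, 0.3, 0], 0],
  ],
)

```text
clock: 17.35
position: [0.5298, 0.1511, 0.1256]
tcp_rot: [0.171, -0.686, 0.686, -0.171]
ft_force: [-4.0, -3.4, 5.9]
gripper_width: 0.0212
```

Emit:
play_rows(
  commands=[
    [0, [0.02, 0.1, 0], 0],
    [0, [0.02, 0.2, 0], 0],
    [0, [0.02, 0.3, 0], 0],
    [0, [0.02, 0.3, 0], 0],
  ],
)

```text
clock: 17.75
position: [0.5297, 0.1511, 0.1226]
tcp_rot: [0.171, -0.686, 0.686, -0.172]
ft_force: [-2.1, -2.2, 7.2]
gripper_width: 0.0207
```

Emit:
play_rows(
  commands=[
    [0, [0, 0.1, 0], 0],
    [0, [0, 0.15, 0], 0],
    [0, [0, 0.2, 0], 0],
    [0, [0, 0.2, 0], 0],
  ],
)

```text
clock: 18.15
position: [0.5298, 0.1511, 0.1207]
tcp_rot: [0.171, -0.686, 0.686, -0.172]
ft_force: [-3.4, -3.3, 7.0]
gripper_width: 0.0211
```

Emit:
play_rows(
  commands=[
    [0, [0, 0.05, 0], 0],
    [0, [0, 0.1, 0], 0],
    [0, [0, 0.15, 0], 0],
    [0, [0, 0.15, 0], 0],
  ],
)

```text
clock: 18.55
position: [0.5297, 0.1511, 0.1192]
tcp_rot: [0.171, -0.686, 0.686, -0.172]
ft_force: [-3.4, -2.8, 6.4]
gripper_width: 0.0213
```

Emit:
play_rows(
  commands=[
    [0, [0, 0.05, 0], 0],
    [0, [0, 0.1, 0], 0],
    [0, [0, 0.15, 0], 0],
    [0, [0, 0.15, 0], 0],
  ],
)

```text
clock: 18.95
position: [0.5297, 0.151, 0.1177]
tcp_rot: [0.171, -0.686, 0.686, -0.172]
ft_force: [-3.7, -3.8, 8.2]
gripper_width: 0.0214
```

Emit:
play_rows(
  commands=[
    [0, [0, 0.05, 0], 0],
    [0, [0, 0.1, 0], 0],
    [0, [0, 0.1, 0], 0],
    [0, [0, 0.1, 0], 0],
  ],
)

```text
clock: 19.35
position: [0.5298, 0.151, 0.1168]
tcp_rot: [0.171, -0.686, 0.686, -0.172]
ft_force: [-3.6, -3.6, 7.5]
gripper_width: 0.0213
```

Emit:
play_rows(
  commands=[
    [0, [0, 0.05, 0], 0],
    [0, [0, 0.1, 0], 0],
    [0, [0, 0.1, 0], 0],
    [0, [0, 0.1, 0], 0],
  ],
)

```text
clock: 19.75
position: [0.5298, 0.151, 0.1163]
tcp_rot: [0.171, -0.686, 0.686, -0.172]
ft_force: [-4.5, -3.3, 12.4]
gripper_width: 0.0216
```

Emit:
play_rows(
  commands=[
    [0, [0, 0.05, 0], 0],
    [0, [0, 0.1, 0], 0],
    [0, [0, 0.1, 0], 0],
    [0, [0, 0.1, 0], 0],
  ],
)

```text
clock: 20.15
position: [0.5298, 0.151, 0.1158]
tcp_rot: [0.171, -0.686, 0.686, -0.172]
ft_force: [-7.3, -4.5, 17.3]
gripper_width: 0.0209
```

The force rose by about 5 N for each 0.5 mm, reaching roughly 17–18 N at about 62 mm depth, so it has bottomed. I'll check the band.

```bash
python3 look.py 10
```

```text
20.25 [0.52983326 0.15096922 0.11577454] [-7.33931859 -4.95989183 17.80346249]
[[-8.827e-01  1.600e-03  4.700e-01]
 [-4.700e-01  1.000e-04 -8.827e-01]
 [-1.500e-03 -1.000e+00  7.000e-04]]
```

View pics/sc10.png

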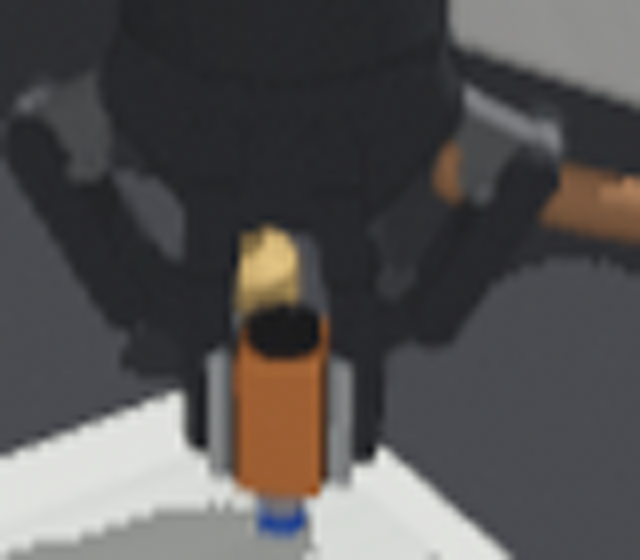

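View pics/si10.png

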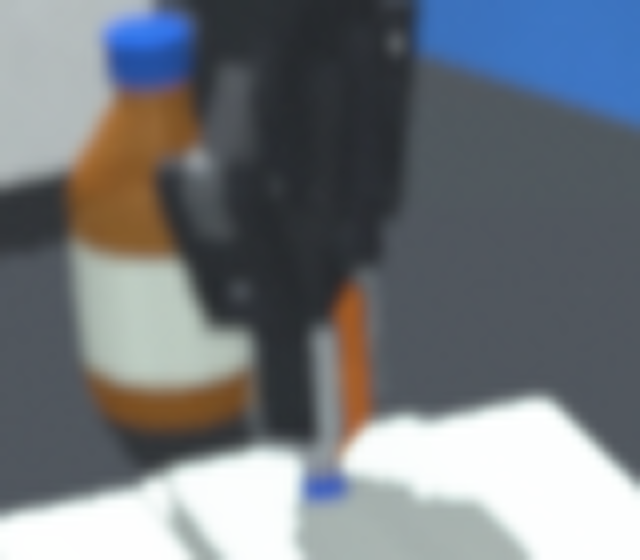

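The rim lies within the blue band (scene crop (282,520), side crop (325,487)). I'll take off the load, release and retreat straight up.

Emit:
play_rows(
  commands=[
    [0, [0, -0.08, 0], 0],
    [0, [0, -0.08, 0], 0],
    [0.5, [0, -0.08, 0], 0],
    [0.5, [0, -0.08, 0], 0],
    [0.5, [0, -0.08, 0], 0],
    [0.5, [0, -0.08, 0], 0],
    [0.5, [0, -0.08, 0], 0],
    [0.5, [0, -0.08, 0], 0],
  ],
)

```text
clock: 21.1
position: [0.5294, 0.1511, 0.1145]
tcp_rot: [0.171, -0.686, 0.686, -0.171]
ft_force: [1.1, 0.5, 0.5]
gripper_width: 0.0425
```

```bash
python3 look.py 11
```

```text
21.2 [0.52936832 0.15108827 0.11455154] [ 0.48872291 -0.12702897  0.57642417]
[[-0.8829 -0.      0.4695]
 [-0.4695 -0.     -0.8829]
 [ 0.     -1.     -0.    ]]
```

View pics/sc11.png

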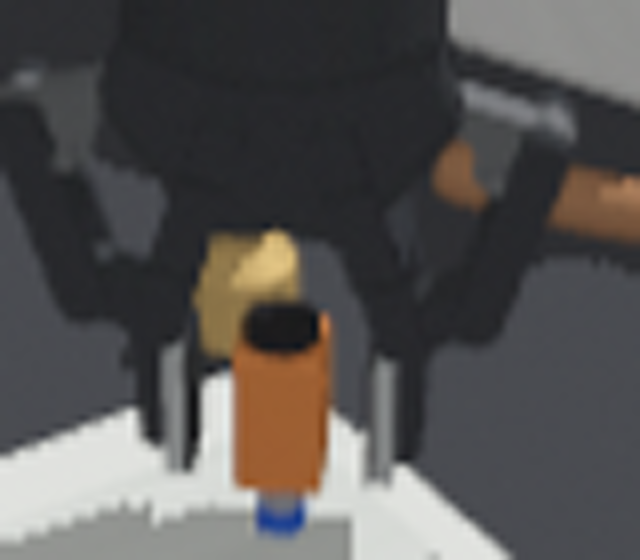

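View pics/w11.png

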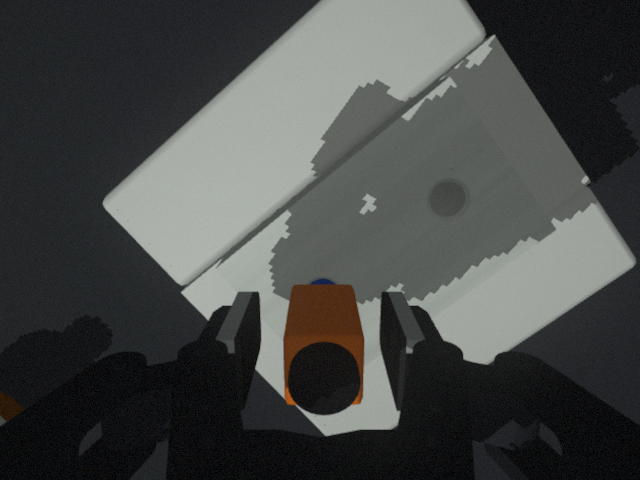

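The fingers are clear on both sides of the handle. Going straight up.

Emit:
play_rows(
  commands=[
    [0.5, [0, -1, 0], 0],
    [0.5, [0, -3, 0], 0],
    [0.5, [0, -6, 0], 0],
    [0.5, [0, -9, 0], 0],
    [0.5, [0, -12, 0], 0],
    [0.5, [0, -14, 0], 0],
    [0.5, [0, -14, 0], 0],
    [0.5, [0, -14, 0], 0],
  ],
)

```text
clock: 22.05
position: [0.5293, 0.1511, 0.2554]
tcp_rot: [-0.171, 0.686, -0.686, 0.171]
ft_force: [-0.6, -0.1, 1.2]
gripper_width: 0.0425
```

```bash
python3 look.py 12
python3 - <<'E'
from meas import *
D=pickle.load(open("d12.pkl","rb"))
cv2.imwrite("pics/scf.png",D["scene"][0]["image"][:,:,::-1]);cv2.imwrite("pics/sif.png",D["side"][0]["image"][:,:,::-1])
sc,si=[cam(*D[n]) for n in ("scene","side")]
def blob(im,lo,hi,roi):
    x0,y0,x1,y1=roi;m=cv2.inRange(cv2.cvtColor(im,cv2.COLOR_RGB2HSV),lo,hi)[y0:y1,x0:x1]
    n,l,st,ce=cv2.connectedComponentsWithStats(m);i=1+np.argmax(st[1:,4]);return ce[i]+[x0,y0],st[i]
a,s1=blob(D["scene"][0]["image"],(5,120,60),(14,255,255),(312,185,340,216));b,s2=blob(D["side"][0]["image"],(5,120,60),(20,255,255),(268,195,290,226))
print(a,s1,b,s2,tri((sc,a),(si,b)))
for z in(.105,.1,.0955):print(z,proj(sc,[.5292,.1495,z]),proj(si,[.5292,.1495,z]))
E
```

```text
22.15 [0.52887069 0.15082643 0.25401943] [-0.3755579  -0.34404677  0.29719593]
[[-8.830e-01 -1.000e-03  4.693e-01]
 [-4.693e-01 -4.000e-04 -8.830e-01]
 [ 1.100e-03 -1.000e+00 -1.000e-04]]
[324.93  201.225] [  7   4  12  23 200] [273.98297872 210.54893617] [  0   5  13  21 235] (array([0.53008069, 0.14901199, 0.13301727]), [0.0011272121283934769, 0.0011272121283936445])
0.105 [324.82378669 211.92757095] [274.66832661 223.19863724]
0.1 [324.8203156  213.93984175] [274.81984523 225.32197453]
0.0955 [324.8172114 215.7394245] [274.95553101 227.2234351 ]
```

View pics/sc12.png

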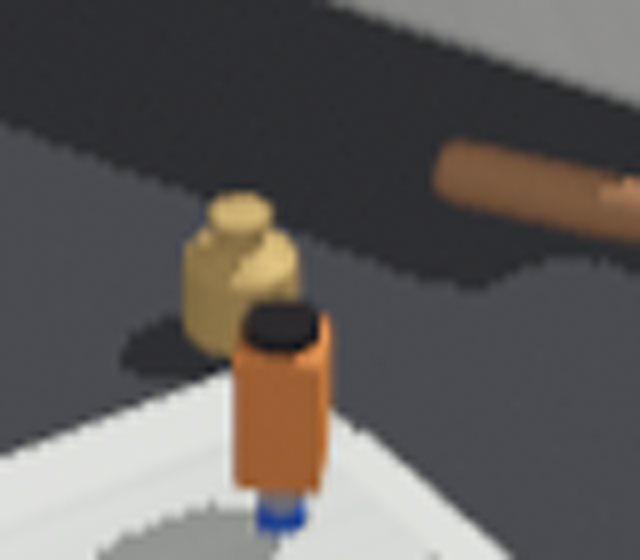

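View pics/si12.png

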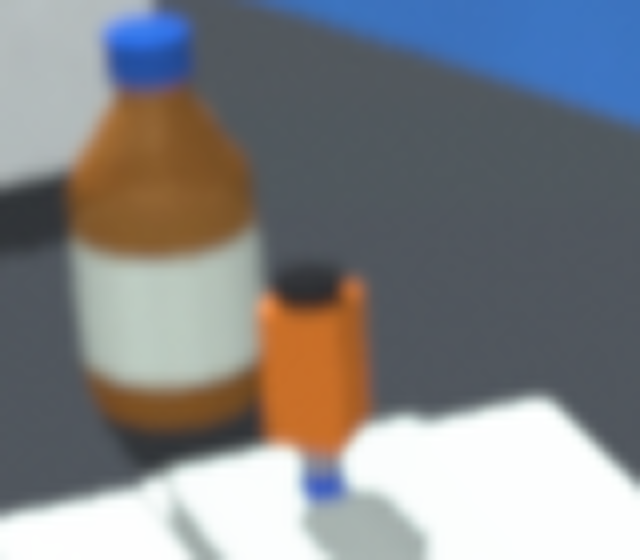

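View pics/sif.png

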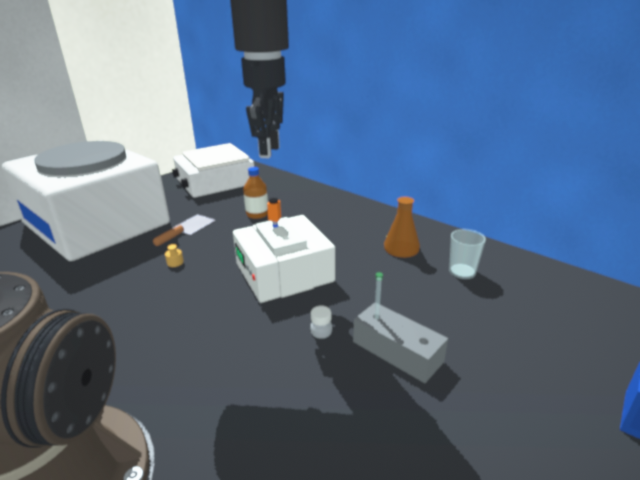

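View pics/scf.png

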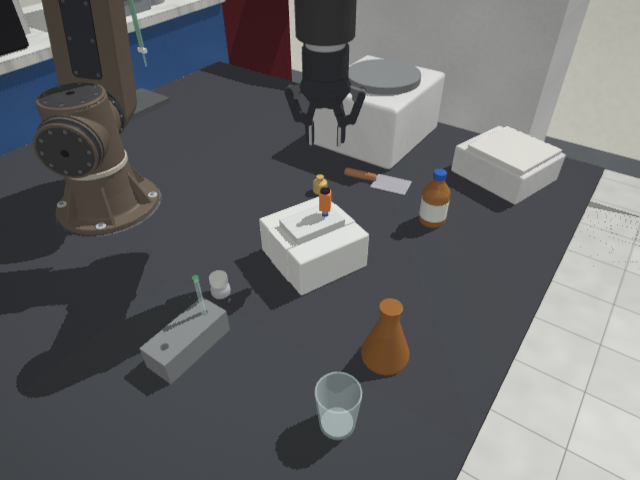

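The probe stands in the far well with the rim inside the band and the handle centre at z of about 0.133. Everything else is in place, so I'm handing in.

```bash
python3 -c "
from cell import state,ctrl
print(ctrl.job_done());print(state()['clock'])"
```

```text
the job is handed in; nothing more can be done
None
the job is handed in; nothing more can be done
```

The probe is seated in the heater's left (+y) well and released, with the rim inside the blue band. I handed the job in at about 22 s of the 54 s allowed.

- **Right (-y) well, tried first:** the shoe gave a steady 5 N or so. The probe then stopped at about 47 mm with roughly 15 N, the band still clear above the rim. That made it the obstructed well, so I drew the probe out.
- **Left well:** the probe went past the shoe at about 6–8 N and stopped firmly at about 62 mm. I pressed to about 18–19 N allowing for the probe's weight, within the 12–20 N wanted and well under 40 N.
- **Last checks:** after release and retreat, the pictures show the rim within the band and the handle centre at z ≈ 0.133 m, which puts the tip about 63 mm deep. The gripper touches nothing, and the glassware and other things look undisturbed.
- **What disagreed:** the camera and arm readings of the rod's sideways position differed by about 1 mm over the left well, so I went between them. While pushing there was a side force of about 5 N, rising to about 9 N at full press. It was gone after release.

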